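Set the parts dryer to its tab and hold the lid open at 45 degrees

TASK

Turn the dial of the parts dryer clockwise until its pointer stands at the small set-point tab clamped on the rim of the scale, with the lid still shut. Then lift the sprung lid by its handle bar and hold it open at 45 degrees, halfway between shut and straight up, so that someone can look in at the parts; it falls shut when let go, so finish while still holding the bar still there. Leave the grease pot, the piston and the bushing beside the dryer where they stand.

Things in the scene. Friction and masses are not known exactly. Their poses are not given: they have to be found in the camera images.
- dryer: Grey parts dryer, fixed on the bench. Own frame (all dryer-frame figures in mm): origin under the tank's centre, on the bench; +x away from the robot (yaw within 0.2 rad), +y left, z up. Tank 170 (x) x 220 (y), with steel lid 138 high. Against its left side a control housing 170 (x) x 110 (y), 100 high, centred at y = +165, with the dial on top.
- lid (a joint): Lid angle in rad: 0 shut, 0.785 = 45 degrees, stop at 1.4. Hinged along the tank's far top edge: the near edge rises and swings away from the robot. Weight and a spring always pull it shut; it takes 2 to 4 N of lift at the bar. A wire quadrant (75 mm radius about the hinge, up to 210 mm high) on the tank's right side has ticks every 15 degrees, a long one at 45.
- lid_bar (a point): Handle bar fixed to the lid: round dark steel bar, 14 mm thick, 110 mm long along the dryer's y axis, on two end posts, with a 38 mm gap to the lid's near edge. Origin at the middle of the bar; lid shut: -137, 0, 130 mm in the dryer frame. The hinge line, along the dryer's y, lies 228 mm behind the bar (+x) and 4 mm above it. Being round it can roll between finger pads that keep pointing down.
- dial (a joint): Dial angle in rad, grows clockwise seen from above, range 0 to 4.71, starts between 0 and 0.4. The pointer's direction in the dryer frame, in rad anticlockwise from +x, is 2.356 minus this value (so at 0 it points left and towards the robot). Friction 0.05 Nm, stays where it is left.
- dial_grip (a point): On the dial's vertical axis, inside its bar grip (dryer frame: -30, 165, 125 mm). Black dial: skirt of 64 mm diameter, its top at 109 mm; on it an upright bar grip 46 mm long along the pointer direction, 14 mm thick, its top at 140 mm. A white line on top and on the skirt marks the pointer end.
- dial_pointer (a point): Point at the pointer's end, 34 mm from the dial's axis, at 109 mm height.
- tab_tip (a point): Tip of the set-point tab, a dark steel clip (24 mm long, 14 mm wide, narrowing in steps to its tip, top at 107 mm) on the rim of the round 100 mm aluminium scale plate; point 34 mm from the dial's axis, at dial_pointer's height. Its direction from the axis varies, 3 to 72 degrees anticlockwise from the dryer's +x. The dial is set when dial_pointer coincides with this point.
- grease_pot: Bystander, loose: dark pot 61 mm in diameter, 60 mm high, to the right of the dryer. Origin under its centre.
- piston: Bystander, loose: piston 55 mm in diameter, 52 mm high, to the right of the dryer. Origin under its centre.
- bushing: Bystander, loose: ring-shaped bushing 32 mm in diameter, 22 mm high, in front of the control housing. Origin under its centre.

How it is judged:
By the outcome, as a careful person would: the job done as asked, in the order asked, and still so for the second after the job is handed in, while the arm keeps its last pose, push and grip.
It also fails if it takes over 59 s, if anything falls off the work surface, if the arm or the gripper's body presses on something with over 40 N, if the wrist force passes 120 N, or if a joint passes its speed limit or range.

ROBOT

A 6-joint arm with a two-finger parallel gripper is mounted at the origin on a cart in front of the work surface, level with it; the furniture and walls round the work are solid. World frame = base frame: x ahead of the robot, y to its left, z up, the work surface at z = 0. Lengths are in m, angles in degrees, forces in N, time in s.
With the tool pointing down it reaches from about 0.25 to 0.725 m from the base axis. Payload 9.7 kg.
Tool frame: the origin (TCP) lies midway between the tips of the shut fingers; the grasp point (between the pads) lies bot.hold_point_z behind it (bot.hold_point_z is the distance from the TCP to the grasp point, in m); z points along the fingers, y is the line along which they close (so a half turn about z gives the same grasp; the last joint's range is limited). The gripper opens to 85 mm and grips with 20 to 120 N. Pads are 22 mm wide; open, the fingers measure 114 mm over their backs; the gripper's body (76 mm by 85 mm) begins 54 mm behind the grasp point. The pads swing forward as they close: fully open they stand 13 mm farther back than shut.
Start: joints at [69.213, 4.979, 10.078, 95.1, 0, 90], TCP at [0.195, 0.514, 0.231] pointing down, gripper open.
Joint ranges: [-179.16, 179.16], [-48.56, 103.87], [-65.8, 70.77], [-126.05, 130.52], [-82.76, 87.17], [-180, 180]. Speed limits (degrees/s): [127.2, 127.2, 147.25, 180, 180, 180].

INTERFACE

Orientations are given as [roll, pitch, yaw] about the fixed x, y, z axes, in that order (R = Rz(yaw) Ry(pitch) Rx(roll)).
In Python, from workcell import bot, camera, camera_model, ticket gives the robot as it stands.
- The arm moves only by the tool send_rows, never from a script. Its argument "targets" is text: rows parted by semicolons, each of 5 numbers parted by spaces: the shift along the tool's x, y, z in mm, then the turn about the tool's z in degrees, then the closure in counts, from 0 (fully open) to 255 (shut). A call has 1 to 20 rows; each row is the pose to reach, as a shift and turn from the pose commanded when the call began, along the tool's axes at that moment; what a row does not reach only later rows make up. A row lasts 1/8 s, in which the tool goes at most 62.5 mm and 10.7 degrees, less where a joint would pass 70% of its speed; a pose out of reach is approached as far as the arm can. A call with a gripper value outside its range is refused whole. The fingers move at their own pace and stop on an object; "newtons" is the grip in N (left out, the last holds). Time passes only in rows, so rows that repeat a pose let the fingers close. It gives the time, the measured TCP pose, the force, the opening and the grip force at its end, in the units of the state.
- bot.get_obs(): the state, without advancing time (a new reading comes with each control period).
- camera(name): name is "scene" or "top" or "wrist"; returns the picture (400x640x3 uint8, blue, green, red); there is no depth.
- camera_model(name): a dict with "K" (3x3 intrinsics, pixels), "pose" (4x4, takes a point from camera to world coordinates); the wrist camera has in their place "T_tool_cam" (4x4, takes a point from camera to tool coordinates, whose origin is the TCP and whose axes are the flange's). Camera axes: x right, y down, z forward; pixel columns grow to the right and rows downward; lengths in m; the calibration is good to about 2 mm. A picture is of the moment at which its call begins: read the wrist's pose just before it. camera_model takes no time and is no camera call.
- ticket.job_done(): hands the job in; it is judged then, once.
The state is a dict: "time": time; "q": joint angles; "qd": joint speeds; "joint_efforts": joint torques, N m; "ee_pos": TCP position; "tcp_rot": TCP orientation; "wrist_force": force on the tool from outside, world axes, zero at the start; "torque": the same for the moment, N m; "opening": finger opening in m; "grasp_force": force on a finger pad.
Only numpy, scipy, OpenCV 4.12 (cv2) and the standard library are available. Lean on these libraries where they do the work, as an engineer would, in place of code of your own. Each camera call takes 0.05 s, during which the arm holds its last target. There are 200 camera calls.

## Working session

There is one attempt and no reset: what is moved stays moved. The work goes in short steps, Python scripts to look and compute and a tool call to move; the robot and the scene stay as the last step left them, time stands still between calls to the robot, and variables do not carry over. Pictures are saved under pics/ and viewed, at most 10 in all, crops included, and the job is handed in when it is done.

Besides the shell and the picture viewer there is one more tool, called as name(argument=value, ...) on one line, values as JSON. send_rows: Moves the arm, as the interface text tells. Its arguments: {"type":"object","properties":{"targets":{"type":"string"},"newtons":{"type":"number"}},"required":["targets"]}

```bash
mkdir -p pics; ls
python3 - <<'E'
from workcell import bot,camera,camera_model
import cv2,numpy as np
o=bot.get_obs();print(o['ee_pos'],o['tcp_rot'],bot.hold_point_z,o['opening'])
for n in("top","scene"):cv2.imwrite(f"pics/{n}0.png",camera(n));m=camera_model(n);print(n,np.round(m['K'],1).tolist(),np.round(m['pose'],3).tolist())
print(np.round(camera_model("wrist")['T_tool_cam'],3).tolist())
E
```

```text
pics
[0.19509629 0.5139964  0.2305745 ] [-1.79923569e+02  6.56596995e-04  1.59214097e+02] 0.0187 0.08513243189696909
top [[505.8, 0.0, 323.4], [0.0, 505.8, 199.0], [0.0, 0.0, 1.0]] [[-0.022, -0.995, 0.093, 0.568], [-1.0, 0.024, 0.019, -0.026], [-0.021, -0.093, -0.995, 1.103], [0.0, 0.0, 0.0, 1.0]]
scene [[483.2, 0.0, 320.5], [0.0, 483.2, 199.4], [0.0, 0.0, 1.0]] [[-0.547, -0.637, 0.543, 0.186], [-0.837, 0.417, -0.354, 0.263], [-0.001, -0.648, -0.761, 0.757], [0.0, 0.0, 0.0, 1.0]]
[[-0.0, -0.965, -0.261, 0.066], [1.0, -0.0, -0.001, 0.001], [0.001, -0.261, 0.965, -0.143], [0.0, 0.0, 0.0, 1.0]]
```

View pics/top0.png

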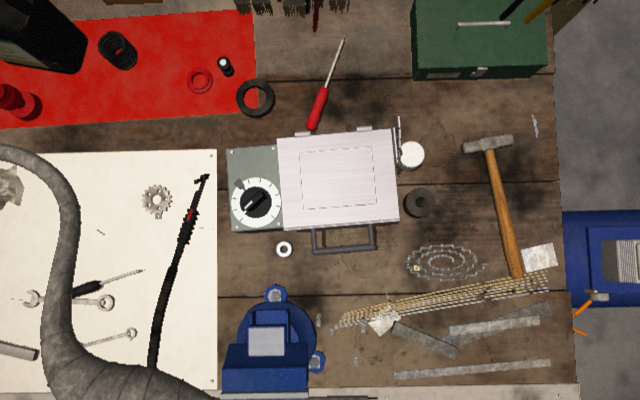

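View pics/scene0.png

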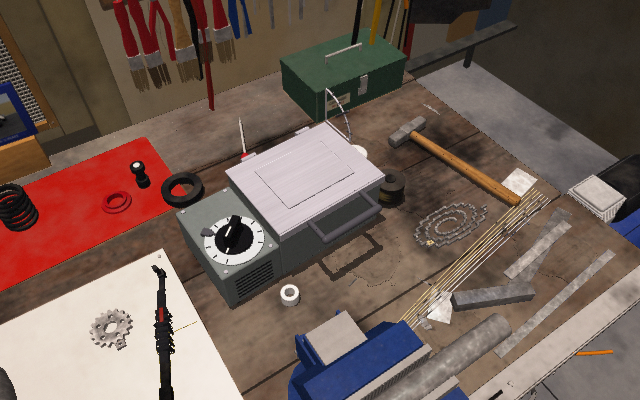

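```bash
cat > h.py <<'E'
import numpy as np,cv2
from workcell import bot,camera,camera_model
from scipy.spatial.transform import Rotation as R
def cam(n,obs=None):
    m=camera_model(n)
    if n!="wrist":return np.array(m['K']),np.array(m['pose'])
    T=np.eye(4);T[:3,:3]=R.from_euler('xyz',obs['tcp_rot'],degrees=True).as_matrix();T[:3,3]=obs['ee_pos']
    return np.array(m['K']),T@np.array(m['T_tool_cam'])
def ray(c,uv,z):
    K,T=c;d=T[:3,:3]@np.linalg.solve(K,[*uv,1]);return T[:3,3]+d*(z-T[2,3])/d[2]
def proj(c,p):
    K,T=c;q=K@(T[:3,:3].T@(np.asarray(p)-T[:3,3]));return q[:2]/q[2]
E
python3 - <<'E'
from h import *
t=cam("top")
for n,uv,z in [("dial",(257,203),.109),("NL",(284,229),.138),("NR",(400,220),.138),("FL",(277,138),.138),("FR",(390,128),.138),("barL",(314,253),.13),("barR",(376,249),.13),("vise",(275,290),.1),("bush",(284,249),.022),("piston",(418,204),.05)]:
    print(n,np.round(ray(t,uv,z),4))
a=cv2.imread("pics/top0.png")[130:270,220:410];b=cv2.imread("pics/scene0.png")[190:310,170:390]
f=lambda i:cv2.resize(i,(760,int(i.shape[0]*760/i.shape[1])),interpolation=cv2.INTER_CUBIC)
cv2.imwrite("pics/c1.png",f(a))
E
```

```text
dial [0.6566 0.1241 0.109 ]
NL [0.6029 0.0685 0.138 ]
NR [ 0.6149 -0.1528  0.138 ]
FL [0.7797 0.0794 0.138 ]
FR [ 0.7935 -0.14    0.138 ]
barL [0.556  0.0125 0.13  ]
barR [ 0.561  -0.1061  0.13  ]
vise [0.4851 0.0918 0.1   ]
bush [0.5645 0.0805 0.022 ]
piston [ 0.6516 -0.2029  0.05  ]
```

View pics/c1.png

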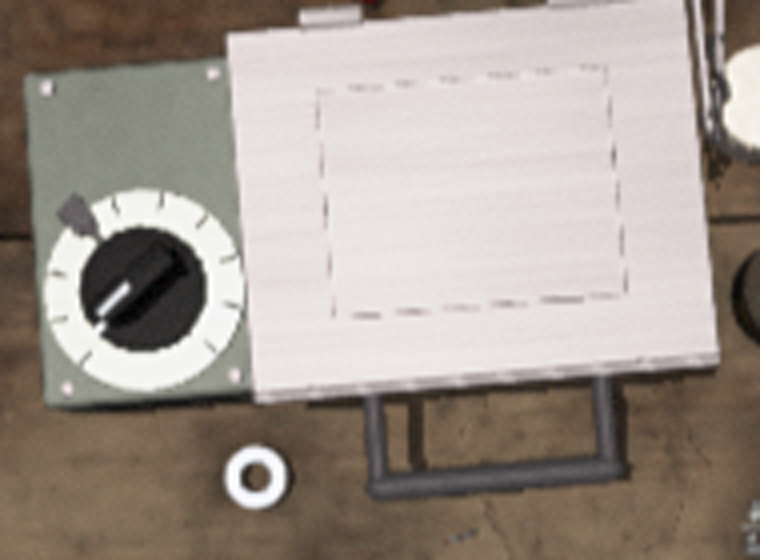

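send_rows(targets="0 0 -60 0 100;0 0 -80 0 100;0 0 -80 0 100", newtons=40)

```text
time: 0.48
ee_pos: [0.1954, 0.5147, 0.3123]
tcp_rot: [179.9, 0.0, 159.2]
wrist_force: [-0.3, 0.2, -0.6]
opening: 0.0518
grasp_force: 0.0
```

Run:
```python
from h import *
o=bot.get_obs();print(o['ee_pos'],o['opening'],o['wrist_force'],o['q'])
a=cv2.imread("pics/top0.png").astype(int);b=camera("top");cv2.imwrite("pics/top1.png",b)
d=np.abs(a-b).max(2)>25;print(d.sum(),[d[y0:y1,x0:x1].mean().round(3) for x0,x1,y0,y1 in[(0,80,140,320),(60,220,300,400),(220,640,0,400)]])
```

```text
[0.19538661 0.51465678 0.31230909] 0.05177938833972226 [-0.2573323   0.2312729  -0.55426144] [ 6.92113414e+01  7.72997318e+00  2.22855427e+01  1.04433318e+02
 -6.40364634e-04  8.99990534e+01]
0 [np.float64(0.0), np.float64(0.0), np.float64(0.0)]
```

Run:
```python
from h import *
t=cam("top");s=cam("scene")
for uv in[(450,350),(510,338),(400,385)]:
    print("scene",uv,[(z,np.round(ray(s,uv,z)[:2],2).tolist(),proj(t,ray(s,uv,z)).astype(int).tolist()) for z in(0,.1,.2,.3,.4,.5)])
for uv in[(30,160),(70,210),(55,290),(110,365),(200,395)]:
    print("top",uv,[(z,np.round(ray(t,uv,z)[:2],2).tolist(),proj(s,ray(t,uv,z)).astype(int).tolist()) for z in(0,.1,.2,.3,.4,.5)])
a=cv2.imread("pics/top0.png");b=cv2.imread("pics/scene0.png")
cv2.imwrite("pics/c2.png",np.vstack([cv2.resize(a[130:,:480],(768,432))[60:],cv2.resize(b[300:,250:570],(768,240))]))
```

```text
scene (450, 350) [(0, [0.34, -0.09], [366, 352]), (0.1, [0.32, -0.04], [345, 374]), (0.2, [0.3, 0.0], [320, 402]), (0.3, [0.28, 0.05], [288, 436]), (0.4, [0.26, 0.1], [247, 481]), (0.5, [0.24, 0.14], [191, 541])]
scene (510, 338) [(0, [0.3, -0.19], [412, 370]), (0.1, [0.29, -0.13], [390, 392]), (0.2, [0.27, -0.07], [362, 418]), (0.3, [0.26, -0.01], [327, 452]), (0.4, [0.24, 0.05], [281, 495]), (0.5, [0.23, 0.11], [220, 553])]
scene (400, 385) [(0, [0.34, 0.01], [317, 353]), (0.1, [0.32, 0.05], [299, 375]), (0.2, [0.3, 0.08], [276, 402]), (0.3, [0.28, 0.11], [247, 436]), (0.4, [0.26, 0.15], [210, 481]), (0.5, [0.24, 0.18], [160, 541])]
top (30, 160) [(0, [0.77, 0.65], [-88, 375]), (0.1, [0.76, 0.59], [-84, 336]), (0.2, [0.74, 0.53], [-78, 290]), (0.3, [0.72, 0.46], [-72, 234]), (0.4, [0.7, 0.4], [-63, 163]), (0.5, [0.68, 0.34], [-52, 71])]
top (70, 210) [(0, [0.66, 0.55], [-12, 404]), (0.1, [0.65, 0.5], [-8, 364]), (0.2, [0.64, 0.45], [-2, 316]), (0.3, [0.64, 0.4], [3, 257]), (0.4, [0.63, 0.34], [11, 183]), (0.5, [0.62, 0.29], [21, 87])]
top (55, 290) [(0, [0.49, 0.58], [-13, 533]), (0.1, [0.49, 0.53], [-8, 486]), (0.2, [0.5, 0.47], [-2, 429]), (0.3, [0.51, 0.42], [5, 359]), (0.4, [0.52, 0.36], [14, 272]), (0.5, [0.52, 0.31], [26, 159])]
top (110, 365) [(0, [0.33, 0.46], [120, 601]), (0.1, [0.35, 0.42], [125, 549]), (0.2, [0.37, 0.37], [130, 487]), (0.3, [0.39, 0.33], [136, 412]), (0.4, [0.41, 0.28], [144, 317]), (0.5, [0.44, 0.24], [154, 196])]
top (200, 395) [(0, [0.26, 0.27], [287, 548]), (0.1, [0.29, 0.24], [290, 500]), (0.2, [0.32, 0.21], [293, 442]), (0.3, [0.34, 0.19], [297, 371]), (0.4, [0.37, 0.16], [302, 282]), (0.5, [0.4, 0.13], [309, 167])]
```

View pics/c2.png

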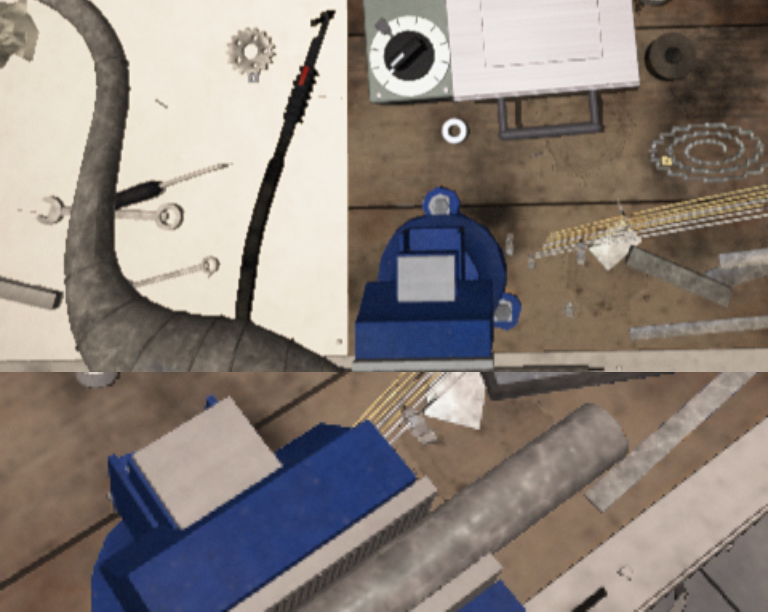

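send_rows(targets="0 0 -60 0 100;-20 -5 -90 0 100;-75 -25 -90 10 100;-130 -45 -90 20 100;-185 -65 -90 32 100;-240 -85 -90 32 100;-295 -105 -90 32 100;-350 -125 -90 32 100;-405 -145 -70 32 100;-460 -165 -40 32 100;-515 -183 0 32 100;-569 -201 30 32 100;-569 -201 70 32 100;-569 -201 70 32 100;-569 -201 70 32 100;-569 -201 70 32 100")

```text
time: 2.52
ee_pos: [0.656, 0.1253, 0.2443]
tcp_rot: [179.8, 0.1, 127.3]
wrist_force: [0.7, -1.0, 0.6]
opening: 0.0517
grasp_force: 0.0
```

Run:
```python
from h import *
o=bot.get_obs();print(o['ee_pos'],o['tcp_rot'],o['opening'],o['wrist_force'],o['q'])
b=camera("wrist");cv2.imwrite("pics/w1.png",b)
c=cam("wrist",o)
for n,p in [("axis",(.6562,.1241,.109)),("axis140",(.6562,.1241,.14))]:print(n,proj(c,p))
```

```text
[0.6559699  0.12529385 0.24426313] [1.79792722e+02 1.00670395e-01 1.27277894e+02] 0.05167053064051887 [ 0.71375485 -1.00661908  0.57432268] [1.08125976e+01 2.26049030e+01 3.26154195e+01 9.97800963e+01
 2.25432603e-03 6.35345263e+01]
axis [317.55770122 192.7715056 ]
axis140 [317.49327111 201.51471395]
```

View pics/w1.png

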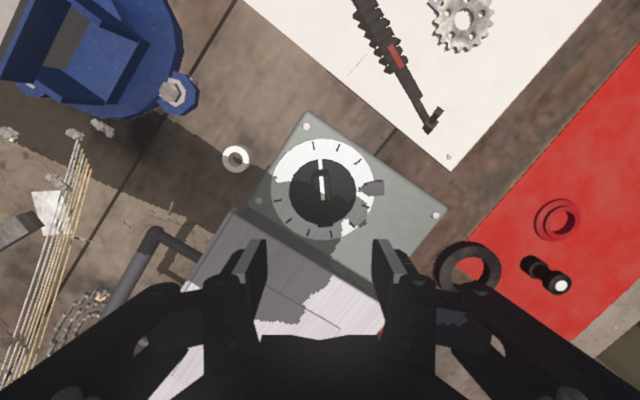

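Run:
```python
import cv2
a=cv2.imread("pics/w1.png")[125:255,250:410];cv2.imwrite("pics/c3.png",cv2.resize(a,(736,598),interpolation=cv2.INTER_CUBIC))
```

```text
(no output)
```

View pics/c3.png

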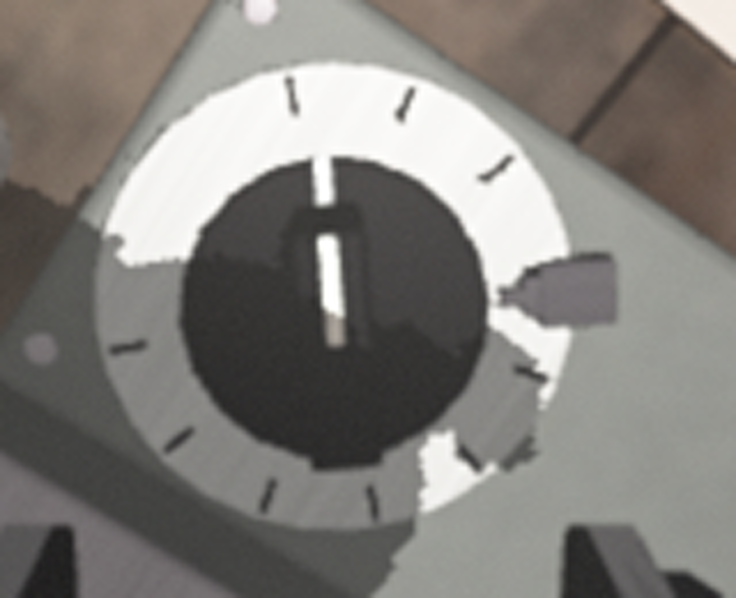

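Run:
```python
from h import *
o=bot.get_obs();c=cam("wrist",o)
f=lambda u,v:(250+u/4.6,125+v/4.6)
A=ray(c,f(335,309),.109);A2=ray(c,f(335,297),.103)
P=ray(c,f(320,158),.109);T=ray(c,f(500,295),.106)
G0=ray(c,f(322,222),.14);G1=ray(c,f(336,345),.14)
print(A,A2,np.linalg.norm(P-A),np.linalg.norm((T-A)[:2]))
an=lambda d:np.degrees(np.arctan2(d[1],d[0]))
for C in(A,A2):print(an(P-C),an(T-C))
print(an(G0-G1),G1)
t=cam("top");g=lambda u,v:(220+u/4,130+v/4)
C=ray(t,g(145,289),.109);print("top",C,an(ray(t,g(97,327),.109)-C),an(ray(t,g(98,241),.106)-C))
```

```text
[0.65976624 0.1275374  0.109     ] [0.65916169 0.12847224 0.103     ] 0.030836601679720823 0.03394617100129689
132.97447453051495 40.995694173546056
133.35000105021172 39.12743361227037
133.73944411171396 [0.65909349 0.1279614  0.14      ]
top [0.65809449 0.12554008 0.109     ] 127.31012720543272 43.64162509672044
```

send_rows(targets="0 3 50 -6 100;0 3 90 -6 100;0 3 115 -6 100;0 3 130 -6 100;0 3 130 -6 100;0 3 130 -6 255;0 3 130 -6 255;0 3 130 -6 255;0 3 130 -6 255;0 3 130 -6 255;0 3 130 -6 255", newtons=40)

```text
time: 3.95
ee_pos: [0.6592, 0.1267, 0.1128]
tcp_rot: [179.8, 0.1, 133.2]
wrist_force: [2.8, 4.3, 5.6]
opening: 0.0131
grasp_force: 42.7
```

send_rows(targets="0 0 -1 9 255;0 0 -1 18 255;0 0 -1 27 255;0 0 -1 36 255;0 0 -1 45 255;0 0 -1 54 255;0 0 -1 63 255;0 0 -1 72 255;0 0 -1 80 255;0 0 -1 86 255;0 0 -1 90 255;0 0 -1 91 255;0 0 -1 91 255;0 0 -1 91 255")

```text
time: 5.7
ee_pos: [0.66, 0.1268, 0.1129]
tcp_rot: [179.9, -0.2, 42.2]
wrist_force: [11.3, 3.5, -1.2]
opening: 0.0132
grasp_force: 41.7
```

Run:
```python
from h import *
o=bot.get_obs();print(o['ee_pos'],o['tcp_rot'],o['torque'],o['q'])
b=camera("wrist");t=camera("top");cv2.imwrite("pics/w2.png",b)
c=cam("wrist",o);p=proj(c,(.659,.127,.109)).astype(int);print(p)
x0=max(p[0]-65,0);y0=max(p[1]-65,0);print(x0,y0)
cv2.imwrite("pics/c4.png",np.hstack([cv2.resize(b[y0:y0+130,x0:x0+130],(400,400),interpolation=cv2.INTER_CUBIC),cv2.resize(t[170:230,225:285],(400,400),interpolation=cv2.INTER_CUBIC)]))
```

```text
[0.66004787 0.12682863 0.11293792] [179.89944562  -0.22485916  42.22362938] [ 0.84124925 -1.83937564 -0.00273067] [1.08636393e+01 2.09684394e+01 1.58811386e+01 8.46683589e+01
 3.11544662e-02 1.48640274e+02]
[317 251]
252 186
```

View pics/c4.png

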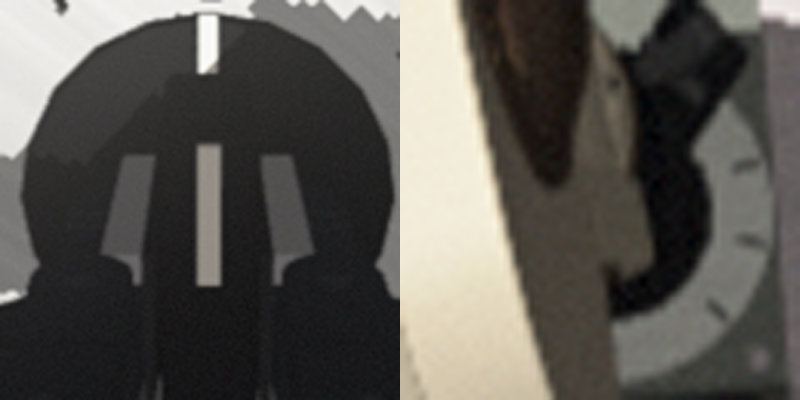

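Run:
```python
import cv2
g=cv2.imread("pics/w2.png",0)
print("     "+" ".join(f"{x:3d}" for x in range(302,340)))
for y in range(160,212,2):print(y," ".join(f"{v:3d}" for v in g[y,302:340]))
```

```text
302 303 304 305 306 307 308 309 310 311 312 313 314 315 316 317 318 319 320 321 322 323 324 325 326 327 328 329 330 331 332 333 334 335 336 337 338 339
160 243 243 243 228 156 100 107 113 113 115 116 117 120 115 114 113 114 114 113 114 114 113 113 114 114 113 113 113 112 111 110 102 111 216 245 244 244 243
162 243 243 244 246 197 107 107 111 113 114 117 116 117 114 113 112 114 113 115 114 113 113 114 113 112 113 111 112 110 112 109 100 119 215 242 242 242 243
164 243 244 244 244 196 108 107 112 112 115 114 116 116 114 112 114 112 113 112 114 113 113 114 113 113 111 111 111 111 109 109 103 138 222 241 239 240 241
166 241 242 244 246 198 107 105 110 113 114 116 116 115 115 114 113 114 113 114 113 113 112 112 111 110 113 110 109 109 109 109  99 102 186 236 240 239 238
168 238 239 241 242 205 121 104 108 110 111 114 114 113 112 111 111 112 111 110 111 110 108 111 111 110 110 109 109 105 107 106 103 136 219 242 242 241 240
170 239 239 238 240 240 223 165 110  73  74  98 118 125 125 125 123 122 120 121 120 119 121 118 119 119 116 106  95 102 116 159 199 231 241 241 241 241 241
172 240 240 
[... 2407 characters left out ...]
 249 209 100  59  53  53  48  49  49  50  51  51  50  48  52  50  50  49  50
204  69  66  64  65  65  65  64  64  64  66  63  63  62  77 178 241 248 247 248 250 205  87  48  50  51  51  49  49  52  51  50  50  48  48  49  48  47  50
206  66  65  65  66  65  66  66  65  62  63  62  65  60  74 174 240 249 248 242 202 124  62  50  49  52  49  50  49  49  49  49  48  49  49  49  47  47  46
208  65  65  65  65  65  63  63  63  63  62  64  63  59  75 175 243 244 203 156 146 112  64  47  47  49  48  50  49  48  47  47  49  49  47  50  47  48  47
210  65  63  63  62  61  56  53  49  49  50  51  50  51  50  64  78  72  58  56  57  54  47  47  48  46  46  47  46  47  46  44  50  45  45  48  45  46  46
```

send_rows(targets="1 1 0 1.5 255;1 1 0 1.5 255;1 1 0 1.5 255")

```text
time: 6.18
ee_pos: [0.6601, 0.1268, 0.1129]
tcp_rot: [-180.0, -0.1, 40.7]
wrist_force: [3.3, 5.2, 1.7]
opening: 0.0132
grasp_force: 42.3
```

```bash
cat > m.py <<'E'
from h import *
o=bot.get_obs();print(o['ee_pos'],o['tcp_rot'],o['wrist_force'],o['opening'])
g=camera("wrist");import sys;cv2.imwrite(f"pics/{sys.argv[1]}.png",g);g=cv2.cvtColor(g,6)
for y in(162,166,180,182,184,194,196,200):print(y," ".join(f"{v:3d}" for v in g[y,302:340]))
E
python3 m.py w3
```

```text
[0.66012989 0.1267625  0.11291226] [-1.79998917e+02 -1.11859351e-01  4.07466416e+01] [3.26567715 5.16803506 1.68766849] 0.013192011153180973
162 245 213 132 109 111 113 113 116 117 117 115 115 112 113 113 114 114 114 114 113 113 113 111 112 112 111 110 109 102 103 205 243 242 242 243 243 244 243
166 245 218 136 107 112 113 114 114 116 116 116 115 113 111 115 113 112 112 111 111 113 111 112 110 111 109 109 109 104  94 132 220 241 241 239 239 239 240
180 238 239 239 239 238 239 239 238 239 239 239 239 190 112 110 112 115 114 110 114 209 242 242 240 240 239 239 238 238 239 240 239 239 238 227 219 231 240
182 239 239 238 238 238 239 238 238 238 239 239 240 190 111 108 111 109 112 109 110 188 237 243 241 240 240 239 239 239 239 239 240 230 183 133 124 135 182
184 239 238 238 238 237 237 238 238 238 238 238 221 155 101 105 108 108 107 103 101 135 217 240 241 242 241 240 239 238 240 240 230 179 130 129 129 129 128
194  54  57  59  59  61  62  61  64  67  66  67  66  61  89 223 250 247 247 248 250 211  99  63  64  64  65  65  59  56  52  50  50  51  50  48  49  49  52
196  68  68  68  66  69  67  67  68  68  67  67  64  60  89 220 250 247 246 248 250 208  95  62  64  63  65  63  53  52  51  52  52  52  52  52  51  50  51
200  70  65  67  67  66  66  66  64  65  65  66  64  60  89 221 250 248 247 247 250 209  98  57  55  50  51  52  51  50  51  51  49  51  50  51  50  49  47
```

send_rows(targets="0 -1 0 -0.7 255;0 -1 0 -0.7 255;0 -1 0 -0.7 255")

```text
time: 6.6
ee_pos: [0.6601, 0.1268, 0.1129]
tcp_rot: [179.9, -0.1, 41.4]
wrist_force: [6.0, 0.9, 0.4]
opening: 0.0129
grasp_force: 42.1
```

```bash
python3 m.py w4
```

```text
[0.66009729 0.12683035 0.11291226] [ 1.79903412e+02 -1.20205656e-01  4.14192928e+01] [5.97254585 0.93129309 0.39762237] 0.012859252250797606
162 243 245 230 161 107 113 114 115 117 117 117 117 117 115 115 114 115 113 114 114 112 114 114 113 112 113 111 111 110 107 100 136 222 242 242 242 243 243
166 244 245 218 135 103 111 114 112 114 116 117 114 115 114 113 114 112 112 113 112 113 111 113 111 111 111 110 108 110 106  95 119 216 243 241 239 238 239
180 239 238 239 239 239 240 239 239 239 240 239 240 241 189 112 107 114 113 113 109 115 208 244 241 241 239 239 239 238 238 239 239 239 239 238 227 220 232
182 239 238 238 238 238 238 239 238 238 238 239 240 240 189 112 108 110 113 112 108 108 188 238 242 240 240 239 239 240 239 238 239 239 230 184 134 125 135
184 239 239 240 239 238 238 237 237 238 238 238 239 223 153 105 106 108 107 107 104 103 159 225 240 241 241 240 240 239 239 239 239 230 177 130 129 131 129
194  53  57  59  60  60  62  64  64  68  64  66  67  63  79 179 241 248 248 248 250 209  99  61  64  63  65  62  55  53  52  54  53  50  51  50  48  49  50
196  67  67  68  67  69  67  67  66  68  66  68  67  62  79 179 241 248 247 248 250 207  93  59  66  65  64  65  63  54  51  52  51  52  52  53  52  51  53
200  65  65  67  65  67  67  66  65  67  66  67  66  63  74 173 240 248 247 248 250 208  93  60  60  56  50  49  52  51  52  50  52  50  50  51  50  50  48
```

send_rows(targets="0 0 0 0 100;0 0 0 0 100;0 0 0 0 100;0 0 0 0 100;0 0 -40 0 100;0 0 -90 0 100;0 0 -130 0 100;0 0 -130 0 100;0 0 -130 0 100")

```text
time: 7.78
ee_pos: [0.6589, 0.1268, 0.2414]
tcp_rot: [-180.0, 0.0, 41.4]
wrist_force: [0.9, -0.5, -0.1]
opening: 0.0521
grasp_force: 0.0
```

Run:
```python
from h import *
o=bot.get_obs();print(o['ee_pos'],o['tcp_rot'],o['opening'],o['wrist_force'])
b=camera("wrist");cv2.imwrite("pics/w5.png",b);p=proj(cam("wrist",o),(.660,.127,.109)).astype(int);print(p)
cv2.imwrite("pics/c5.png",cv2.resize(b[p[1]-65:p[1]+35,p[0]-50:p[0]+50],(600,600),interpolation=cv2.INTER_CUBIC))
```

```text
[0.65893594 0.12683398 0.24141434] [-1.79975904e+02  3.97488649e-02  4.14103975e+01] 0.052101257111459194 [ 0.90992607 -0.47149145 -0.09663247]
[319 191]
```

View pics/c5.png

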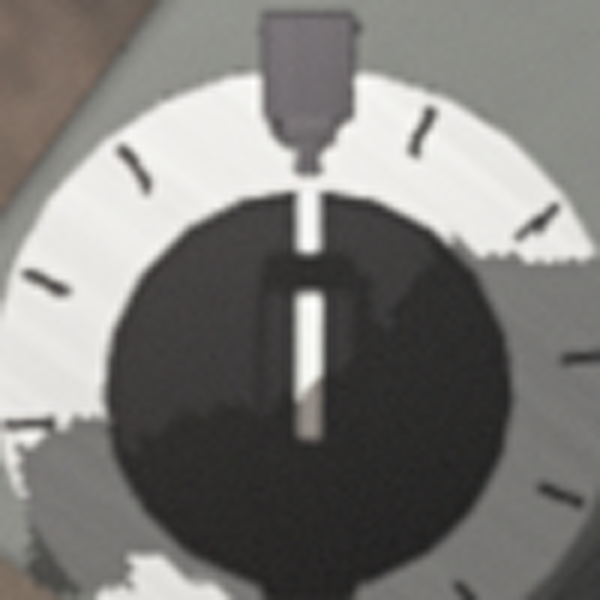

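send_rows(targets="-20 7 0 -10 100;-70 24 0 -20 100;-120 41 0 -30 100;-160 55 0 -40 100;-186 64 0 -48 100;-186 64 0 -52 100;-186 64 0 -52 100;-186 64 0 -52 100")

```text
time: 8.82
ee_pos: [0.5617, -0.0439, 0.2414]
tcp_rot: [-179.9, -0.0, 93.3]
wrist_force: [-0.4, -0.1, -0.4]
opening: 0.0522
grasp_force: 0.0
```

Run:
```python
from h import *
o=bot.get_obs();print(o['ee_pos'],o['tcp_rot'],o['opening'])
b=camera("wrist");cv2.imwrite("pics/w6.png",b);c=cam("wrist",o)
for p in[(.5622,-.044,.13),(.5622,-.044+.055,.13),(.5622,-.044-.055,.13),(.6075,-.041,.138)]:
    q=proj(c,p).astype(int);cv2.circle(b,tuple(q.tolist()),3,(0,0,255),1);print(p,q)
cv2.imwrite("pics/c6.png",b)
```

```text
[ 0.56166321 -0.04391439  0.24143263] [-1.79926527e+02 -1.11633076e-02  9.33455066e+01] 0.052221589009345724
(0.5622, -0.044, 0.13) [319 198]
(0.5622, 0.011000000000000003, 0.13) [323 133]
(0.5622, -0.099, 0.13) [316 257]
(0.6075, -0.041, 0.138) [373 200]
```

View pics/c6.png

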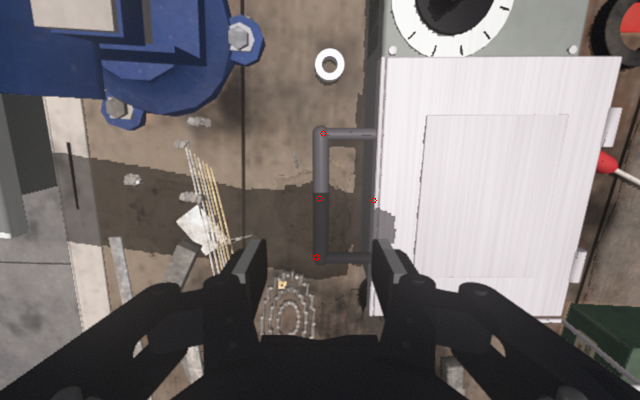

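send_rows(targets="0 0 0 0 135;0 0 0 0 135;0 0 40 0 135;0 0 80 0 135;0 0 105 0 135;0 0 122 0 135;0 0 122 0 135;0 0 122 0 255;0 0 122 0 255;0 0 122 0 255;0 0 122 0 255;0 0 122 0 255", newtons=40)

```text
time: 10.38
ee_pos: [0.5628, -0.0442, 0.1211]
tcp_rot: [179.9, 0.0, 93.4]
wrist_force: [4.8, 0.3, 2.1]
opening: 0.0121
grasp_force: 39.2
```

send_rows(targets="0 0 -10 0 255;0 1 -20 0 255;0 2 -30 0 255;0 3 -40 0 255;0 5 -50 0 255;0 7 -59 0 255;0 10 -69 0 255;0 12 -78 0 255;0 12 -78 0 255;0 12 -78 0 255")

```text
time: 11.62
ee_pos: [0.5735, -0.0435, 0.1982]
tcp_rot: [-180.0, 0.0, 93.4]
wrist_force: [-3.6, -1.2, -1.4]
opening: 0.012
grasp_force: 39.2
```

send_rows(targets="0 4 -10 0 255;0 7 -18 0 255;0 12 -28 0 255;0 16 -36 0 255;0 21 -45 0 255;0 26 -53 0 255;0 32 -61 0 255;0 38 -69 0 255;0 45 -77 0 255;0 52 -84 0 255;0 52 -84 0 255;0 52 -84 0 255")

```text
time: 13.12
ee_pos: [0.6227, -0.0406, 0.2855]
tcp_rot: [-179.9, 0.0, 93.4]
wrist_force: [-22.9, -2.2, 16.9]
opening: 0.0123
grasp_force: 39.8
```

Run:
```python
from h import *
o=bot.get_obs();print(o['ee_pos'],o['opening'],o['wrist_force'],o['torque'])
t=camera("top");s=camera("scene");w=camera("wrist");cv2.imwrite("pics/w7.png",w);cv2.imwrite("pics/top7.png",t);cv2.imwrite("pics/s7.png",s)
org=np.array([.6992,-.036,0]);Rz=R.from_euler('z',3.3,degrees=True).as_matrix()
for n,im in(("top",t),("scene",s)):
  for th,col in((42,(255,0,0)),(45,(0,0,255)),(48,(0,255,0))):
    a=np.radians(th);c,q=np.cos(a),np.sin(a)
    pts=[]
    for y in(.11,-.11):   # lid near top edge: rel hinge (-183,+4) mm
        x,z=-.183*c+.004*q,.183*q+.004*c
        pts.append(proj(cam(n),org+Rz@[.091+x,y,.134+z]))
    for p in pts:cv2.circle(im,tuple(np.round(p).astype(int).tolist()),1,col,-1)
    print(n,th,np.round(pts,1).tolist())
cv2.imwrite("pics/c7.png",np.vstack([cv2.resize(t[90:250,250:450],(800,300*1))[:300] if 0 else cv2.resize(t[100:220,250:450],(500,300)),cv2.resize(s[60:240,180:480],(500,300))]))
```

```text
[ 0.62268667 -0.0405622   0.28552596] 0.012294389978283695 [-22.86571513  -2.20536563  16.94211817] [-0.43461654  4.91860675  0.02219615]
top 42 [[274.7, 198.2], [405.6, 187.4]]
top 45 [[274.0, 193.8], [405.8, 182.9]]
top 48 [[273.2, 189.1], [406.0, 178.2]]
scene 42 [[256.0, 162.6], [372.0, 105.2]]
scene 45 [[253.1, 156.6], [369.7, 99.7]]
scene 48 [[250.0, 150.6], [367.1, 94.3]]
```

View pics/c7.png

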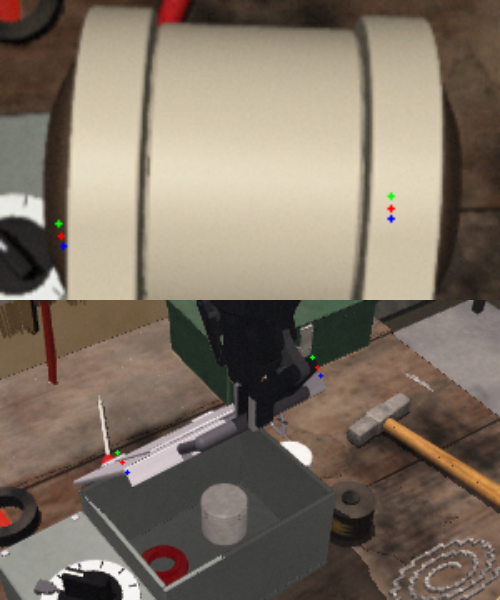

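send_rows(targets="0 -7 7 0 255;0 -14 15 0 255;0 -20 23 0 255;0 -26 31 0 255;0 -31 39 0 255;0 -36 48 0 255;0 -40 56 0 255;0 -45 66 0 255;0 -49 74 0 255;0 -52 84 0 255;0 -54 93 0 255;0 -57 103 0 255;0 -59 112 0 255;0 -61 122 0 255;0 -62 132 0 255;0 -63 142 0 255;0 -64 152 0 255;0 -64 160 0 255;0 -64 162 0 255;0 -64 162 0 255")

```text
time: 15.78
ee_pos: [0.563, -0.0441, 0.1216]
tcp_rot: [179.8, 0.0, 93.4]
wrist_force: [2.0, 0.3, 9.1]
opening: 0.0125
grasp_force: 42.1
```

send_rows(targets="0 0 0 0 135;0 0 0 0 135;0 0 0 0 135;0 0 6 0 135;0 0 12 0 135;0 0 12 0 135;0 0 12 0 255;0 0 12 0 255;0 0 12 0 255;0 0 12 0 255;0 0 12 0 255", newtons=30)

```text
time: 17.15
ee_pos: [0.5628, -0.0441, 0.1088]
tcp_rot: [179.9, 0.0, 93.4]
wrist_force: [5.4, 0.6, -0.7]
opening: 0.0128
grasp_force: 30.6
```

send_rows(targets="0 0 -10 0 255;0 1 -20 0 255;0 2 -31 0 255;0 3 -41 0 255;0 5 -51 0 255;0 7 -61 0 255;0 10 -71 0 255;0 13 -80 0 255;0 17 -90 0 255;0 20 -100 0 255;0 25 -109 0 255;0 29 -118 0 255;0 35 -127 0 255;0 40 -136 0 255;0 46 -144 0 255;0 52 -152 0 255;0 52 -152 0 255;0 52 -152 0 255")

```text
time: 19.4
ee_pos: [0.6131, -0.0411, 0.2603]
tcp_rot: [-179.9, -0.0, 93.4]
wrist_force: [-3.9, 0.2, -0.2]
opening: 0.0129
grasp_force: 30.2
```

Run:
```python
from h import *
t0=cam("scene")
org=np.array([.6998,-.036,0]);Rz=R.from_euler('z',3.3,degrees=True).as_matrix()
g0=cv2.imread("pics/scene0.png",0);g=camera("scene");cv2.imwrite("pics/s8.png",g);g=cv2.cvtColor(g,6);g7=cv2.imread("pics/s7.png",0)
def pt(x,y,z,th):
    a=np.radians(th);c,q=np.cos(a),np.sin(a);return proj(t0,org+Rz@[.091+x*c+z*q,y,.134-x*q+z*c])
for th in(0,38,40,42,44,45,46):print(th,*[np.round(pt(*p,th),1) for p in((-.183,.11,.004),(-.183,.11,-.004),(-.183,-.11,.004),(-.228,.055,-.004))])
for n,im,u,r in(("s0 NL",g0,277,(215,250)),("s7 u262",g7,262,(140,185)),("s8 u262",g,262,(140,185)),("s7 u270",g7,270,(135,180)),("s8 u270",g,270,(135,180))):
    print(n,r,im[r[0]:r[1],u].tolist())
```

```text
0 [280.1 234.4] [280.4 237.4] [384.6 174.3] [324.9 239.2]
38 [259.5 170.4] [261.7 175.3] [374.7 112.3] [306.1 159.8]
40 [257.7 166.4] [260.  171.4] [373.3 108.6] [304.  154.6]
42 [255.8 162.4] [258.2 167.4] [371.8 105. ] [301.8 149.5]
44 [253.9 158.4] [256.3 163.4] [370.2 101.3] [299.5 144.3]
45 [252.9 156.4] [255.3 161.4] [369.4  99.5] [298.3 141.7]
46 [251.9 154.4] [254.4 159.4] [368.6  97.7] [297.1 139.2]
s0 NL (215, 250) [205, 205, 206, 202, 199, 200, 201, 205, 198, 200, 202, 206, 206, 202, 204, 201, 196, 179, 119, 64, 57, 60, 63, 63, 60, 57, 62, 61, 63, 129, 121, 127, 113, 73, 56]
s7 u262 (140, 185) [44, 38, 43, 33, 27, 33, 48, 48, 51, 116, 175, 176, 165, 96, 173, 174, 181, 225, 201, 202, 204, 200, 201, 203, 204, 206, 206, 208, 207, 202, 155, 63, 64, 63, 63, 64, 62, 65, 63, 65, 64, 66, 64, 66, 64]
s8 u262 (140, 185) [44, 40, 40, 33, 25, 35, 46, 49, 48, 66, 186, 182, 184, 184, 184, 183, 174, 98, 182, 181, 182, 183, 184, 184, 184, 183, 228, 194, 197, 198, 197, 196, 200, 199, 201, 205, 203, 202, 195, 58, 64, 64, 66, 66, 66]
s7 u270 (135, 180) [77, 63, 50, 34, 41, 23, 27, 39, 34, 43, 111, 176, 176, 176, 149, 209, 180, 179, 223, 202, 198, 202, 200, 201, 201, 204, 201, 204, 205, 202, 199, 147, 64, 66, 63, 61, 65, 65, 63, 64, 64, 64, 62, 63, 63]
s8 u270 (135, 180) [82, 63, 46, 34, 41, 23, 28, 39, 36, 38, 47, 117, 182, 184, 183, 185, 186, 186, 186, 188, 184, 111, 160, 183, 184, 184, 186, 226, 194, 198, 198, 194, 197, 196, 198, 197, 202, 201, 198, 207, 83, 62, 61, 64, 67]
```

send_rows(targets="0 4 -5 0 255;0 7 -9 0 255;0 11 -13 0 255;0 14 -16 0 255;0 14 -16 0 255;0 14 -16 0 255;0 14 -16 0 255")

```text
time: 20.32
ee_pos: [0.6273, -0.0403, 0.277]
tcp_rot: [-180.0, 0.0, 93.4]
wrist_force: [-7.4, 0.7, 1.8]
opening: 0.0131
grasp_force: 30.2
```

Run:
```python
from h import *
o=bot.get_obs();print(o['ee_pos'],o['wrist_force'],np.abs(o['qd']).max())
t0=cam("scene");org=np.array([.6998,-.036,0]);Rz=R.from_euler('z',3.3,degrees=True).as_matrix()
g0=cv2.imread("pics/scene0.png",0);g=camera("scene");cv2.imwrite("pics/s9.png",g);g=cv2.cvtColor(g,6)
def pt(x,y,z,th):
    a=np.radians(th);c,q=np.cos(a),np.sin(a);return proj(t0,org+Rz@[.091+x*c+z*q,y,.134-x*q+z*c])
def row(u,th):
    a,b=pt(-.183,.11,.004,th),pt(-.183,-.11,.004,th);return a[1]+(u-a[0])*(b[1]-a[1])/(b[0]-a[0])
for u in(262,270):print(u,[round(row(u,t),1) for t in(43,44,45,46)],g[140:180,u].tolist())
for u in(290,300):print(u,row(u,0),g0[210:240,u].tolist())
```

```text
[ 0.62734761 -0.04025981  0.27702947] [-7.44187728  0.65656605  1.80519725] 0.05929889967939744
262 [np.float64(156.8), np.float64(154.4), np.float64(151.9), np.float64(149.5)] [41, 38, 40, 35, 23, 36, 44, 55, 114, 171, 124, 93, 176, 231, 204, 207, 205, 202, 204, 206, 207, 208, 208, 210, 208, 215, 108, 62, 64, 63, 62, 61, 63, 64, 65, 67, 63, 65, 65, 65]
270 [np.float64(152.9), np.float64(150.5), np.float64(148.0), np.float64(145.6)] [27, 27, 38, 36, 53, 173, 203, 203, 144, 228, 198, 203, 205, 203, 203, 205, 206, 207, 209, 208, 207, 214, 84, 64, 65, 62, 64, 64, 64, 63, 63, 65, 62, 66, 65, 64, 64, 64, 66, 64]
290 228.75063521621865 [208, 204, 199, 202, 205, 201, 200, 204, 207, 206, 205, 204, 203, 203, 201, 203, 207, 192, 161, 204, 150, 86, 86, 84, 85, 84, 82, 53, 54, 53]
300 222.99986712917237 [199, 207, 208, 211, 209, 208, 207, 206, 203, 204, 207, 192, 141, 202, 130, 84, 83, 83, 86, 87, 98, 53, 55, 56, 56, 53, 54, 56, 53, 55]
```

send_rows(targets="0 0 0 0 255;0 0 0 0 255;0 0 0 0 255;0 0 0 0 255")

```text
time: 20.88
ee_pos: [0.6273, -0.0402, 0.277]
tcp_rot: [180.0, 0.0, 93.4]
wrist_force: [-6.7, 0.5, 4.2]
opening: 0.0129
grasp_force: 30.2
```

```bash
python3 -c "
from workcell import ticket
print(ticket.job_done())"
```

```text
the job is handed in; nothing more can be done
None
```

The job is handed in: the dial was turned clockwise until its pointer lined up with the set-point tab, with the lid shut. The gripper is now holding the lid by its bar at about 45° (I measured 44.5–45.2°). On the first lift the bar rolled towards the fingertips, so I lowered the lid shut, re-gripped deeper and lifted again. The grease pot, piston and bushing were never touched, and it took 20.9 s.

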